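# Hold the short feeding bottle to the night lamp for a crack check

## Robot

A 6-joint arm with a two-finger parallel gripper is mounted at the origin on the work surface. World frame = base frame: x ahead of the robot, y to its left, z up, the work surface at z = 0. Lengths are in m, angles in rad, forces in N, time in s.
With the tool pointing down it reaches from about 0.375 to 0.9 m from the base axis. Payload 3.1 kg.
Tool frame: the origin (TCP) lies at the centre of the arm's flange, where the gripper is bolted on; the fingertips stand 182 mm ahead of it and the grasp point (between the pads) lies 164 mm ahead of it; z points along the fingers, x is the direction in which the jaws open and shut, and the axes are right-handed (so a half turn about z gives the same grasp; the last joint's range is limited). The gripper opens to 87 mm and grips with 3 to 60 N. Pads are 19 mm wide; open, the fingers measure 117 mm over their backs; the gripper's body (75 mm by 190 mm) begins 51 mm behind the grasp point.
Start: joints at [-1.472, 0.527, 1.433, -0, 1.181, -0.178], TCP at [0.171, -0.601, 0.405] pointing down, gripper open.
Joint ranges: [-3.08, 3.08], [-0.75, 2.2], [0.22, 2.44], [-1.43, 4.57], [0, 2.65], [-2.85, 2.85]. Speed limits (rad/s): [2.79, 2.79, 3.14, 3.14, 3.14, 3.14].

## Interface

Orientations are given as a unit quaternion [x, y, z, w].
In Python, from rig import status, eyes, robot gives the robot as it stands. The module is installed in compiled form; this text tells all that it offers.
- The arm moves only by the tool step_arm, never from a script. Its argument "steps" is a list of rows, each a list of 7 numbers: the closure, from -1 (fully open) to 1 (shut), so that 0 is half open, then the shift along the tool's x, y, z each as a share of 0.025 m, from -1 to 1, then the turn, a rotation vector about the tool's x, y, z each as a share of 8 degrees, from -1 to 1. In form: [[jaw, dx, dy, dz, rx, ry, rz], ...]. A call has exactly 10 rows; each row shifts and turns the commanded pose from where the row before left it, along the tool's axes as they then stand; what a row does not reach is not made up. A row lasts 1/10 s, in which the tool goes at most 50 mm and 8.59 degrees, less where a joint would pass 70% of its speed; a pose out of reach is approached as far as the arm can. A call with a number of a shift or a turn outside -1 to 1 is refused whole. A call with a gripper value outside its range is refused whole. The fingers move at their own pace and stop on an object; "squeeze" is the grip in N (left out, the last holds). Time passes only in rows, so rows that do not move let the fingers close, or fill a call up. It gives the time, the measured TCP pose, the force and the opening at its end, in the units of the state.
- status.get_obs(): the state, without advancing time (a new reading comes with each control period).
- eyes.camera(name): name is "side" or "top" or "wrist"; returns (picture, depth): 420x560x3 uint8, red, green, blue; 420x560 float32, m along the optical axis (not along the pixel's ray), 0 where there is no reading.
- eyes.camera_info(name): a dict with "K" (3x3 intrinsics, pixels), "R" (3x3) and "t" (3): a world point X has camera coordinates R X + t. Camera axes: x right, y down, z forward; pixel columns grow to the right and rows downward; lengths in m; the calibration is good to about 2 mm. A picture is of the moment at which its call begins: read the wrist's pose just before it. camera_info takes no time and is no camera call; for the wrist camera it gives the pose at the moment of the call.
- robot.hand_in(): hands the job in, once; it reports no verdict.
The state is a dict: "time": time; "q": joint angles; "joint_velocities": joint speeds; "joint_torque": joint torques, N m; "position": TCP position; "tool_rot": TCP orientation; "ft_force": force on the tool from outside, world axes, zero at the start; "moment": the same for the moment, N m; "grip_width": finger opening in m.
Only numpy, scipy, OpenCV 4.12 (cv2) and the standard library are available. Lean on these libraries where they do the work, as an engineer would, in place of code of your own. Each camera call takes 0.05 s, during which the arm holds its last target.

## Task

I am checking the glass feeding bottles for cracks and the tall one is done: set it back upright in its own compartment, the large empty one in the upper acrylic tray, putting it down rather than dropping it, and let go. Then take the short bottle out by its white cap, so that the glass stays uncovered, and hold it up to the round glowing lamp: leaning about 35 degrees from upright, its base pointing straight at the middle of the globe and about 5 cm from it, without touching the lamp. Finish while still holding it there, quite still, and leave the comb, rattle, teething block and dish as they are.

Things in the scene. Friction and masses are not known exactly. Their poses are not given: they have to be found in the camera images.
- tall_bottle_mid (a point): Middle of the tall glass feeding bottle, on its axis 82 mm above the base; it stands upright on the nightstand at the start. Round, 164 mm tall: clear glass of diameter 62 mm up to 98 mm, shoulder to a 37 mm neck, then a white plastic cap of diameter 42 mm from 118 to 164 mm above the base (straight side to 160 mm). About 0.24 kg. z runs from base to cap
- short_bottle_mid (a point): Middle of the short glass feeding bottle, on its axis 63 mm above the base; it stands upright in its compartment of the upper tray at the start. Round, 126 mm tall: clear glass of diameter 52 mm up to 60 mm, shoulder to a 37 mm neck, white plastic cap of diameter 42 mm from 80 to 126 mm above the base (straight side to 122 mm). About 0.16 kg. z runs from base to cap
- slot_tall (a point): Centre of the inner floor of the large empty compartment at the +y end of the upper tray, the tall bottle's place: 72 by 72 mm inside, 46 mm deep, walls 4 mm clear acrylic; floor 74 mm, rims 120 mm above the nightstand. Axes as the tray's. Next towards -y comes the rattle's compartment, then the short bottle's (72 by 60 mm, centre 184 mm from this one); the comb lies in a trough along the back
- globe (a point): Centre of the lit globe of the night lamp, 100 mm in diameter, 82 mm above the nightstand, on a round wooden foot of 92 mm diameter. The lamp is fixed
- tray: The two-tier stack of clear acrylic trays, 134 by 258 mm and 120 mm high, fixed; origin at the centre of its underside, x along its depth away from the open front, y along its length, z up
- lamp: The globe night lamp, 132 mm high, fixed; origin at the centre of its underside
- rattle: Flat yellow plastic rattle, about 99 mm long and 24 mm high, lying in the middle compartment of the upper tray; origin on its underside. Leave alone
- comb: White plastic comb, 150 by 34 by 4 mm, lying in the trough along the back of the upper tray; origin at the centre of its underside. Leave alone
- block: Beech teething block, 40 by 62 by 28 mm, lying on the nightstand; origin at the centre of its underside. Leave alone
- dish: White lidded ceramic dish, 89 mm in diameter, 58 mm high with its knob, on the nightstand; origin at the centre of its underside. Leave alone
Mind the look-alikes: they are no part of the job. What is shaped like the part that bears tall_bottle_mid but blue is not meant.

How it is judged:
By the outcome, as a careful person would: the job done as asked, in the order asked, and still so for the second after the job is handed in, while the arm keeps its last pose, push and grip.
It also fails if it takes over 51 s, if anything falls off the work surface, if the arm or the gripper's body presses on something with over 40 N, if the wrist force passes 120 N, or if a joint passes its speed limit or range.

## Working session

There is one attempt and no reset: what is moved stays moved. The work goes in short steps, Python scripts to look and compute and a tool call to move; the robot and the scene stay as the last step left them, time stands still between calls to the robot, and variables do not carry over. Pictures are saved under pics/ and viewed, and the job is handed in when it is done.

Besides the shell and the picture viewer there is one more tool, called after "Call:" by a JSON object that holds its "api" and its "payload", one argument or row to a line. step_arm: Moves the arm, as the interface text tells. Its arguments: {"type":"object","properties":{"steps":{"type":"array"},"squeeze":{"type":"number"}},"required":["steps"]}

```bash
mkdir -p pics; ls
cat > h.py <<'E'
import numpy as np, cv2
from rig import status, eyes, robot
def shot(name,fn):
    im,d=eyes.camera(name); cv2.imwrite('pics/'+fn+'.png',im[:,:,::-1]); np.save('pics/'+fn+'.npy',d)
    ci=eyes.camera_info(name); np.savez('pics/'+fn+'_ci.npz',K=np.array(ci['K']),R=np.array(ci['R']),t=np.array(ci['t']))
    return im,d
def load(fn):
    c=np.load('pics/'+fn+'_ci.npz'); return cv2.imread('pics/'+fn+'.png'),np.load('pics/'+fn+'.npy'),c['K'],c['R'],c['t']
def cloud(fn):
    im,d,K,R,t=load(fn); h,w=d.shape
    u,v=np.meshgrid(np.arange(w),np.arange(h))
    P=np.stack([(u-K[0,2])/K[0,0]*d,(v-K[1,2])/K[1,1]*d,d],-1)
    X=(P-t)@R; X[d==0]=np.nan
    return im,X
def ray(fn,u,v,z):
    im,d,K,R,t=load(fn); C=-R.T@t; r=R.T@np.linalg.inv(K)@np.array([u,v,1.]); return C+r*(z-C[2])/r[2]
def proj(fn,X):
    im,d,K,R,t=load(fn); c=np.atleast_2d(X)@R.T+t; p=c@K.T; return p[:,:2]/p[:,2:]
E
python3 - <<'E'
from h import *
for n in ['side','top','wrist']:
    shot(n,n+'0'); _,_,K,R,t=load(n+'0'); print(n,(-R.T@t).round(3),R[2].round(3),K[0,0])
print(status.get_obs())
E
```

```text
pics
side [0.097 0.562 0.998] [ 0.412 -0.492 -0.766] 517.0396800008028
top [0.398 0.031 1.016] [ 0.158 -0.032 -0.987] 409.80166553200803
wrist [ 0.241 -0.58   0.383] [-0.258 -0.072 -0.963] 326.38077597168467
{'time': 0.15, 'q': array([-1.47250585e+00,  5.28282819e-01,  1.43362992e+00,  1.38395494e-05,
        1.18137608e+00, -1.78451848e-01]), 'joint_velocities': array([ 0.00057833, -0.0021937 , -0.00383378,  0.00156499,  0.00042392,
       -0.00050071]), 'joint_torque': array([ 5.66246508e-04, -4.40429163e+01, -1.76843011e+01,  6.32947334e-02,
        5.52462554e-02, -9.90372200e-05]), 'position': array([ 0.17079715, -0.6009358 ,  0.40397062]), 'tool_rot': array([ 7.97877621e-01, -6.02818864e-01, -5.70470176e-04, -6.27571721e-04]), 'ft_force': array([-0.56109467,  0.32396396, -0.2726314 ]), 'moment': array([ 0.03258771,  0.02678856, -0.01886719]), 'grip_width': 0.08735240462601483}
```

View pics/side0.png

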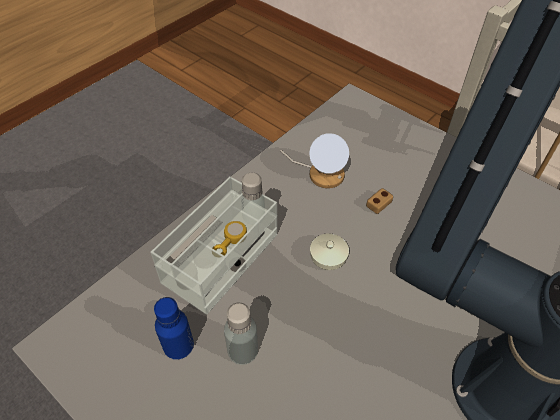

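View pics/top0.png

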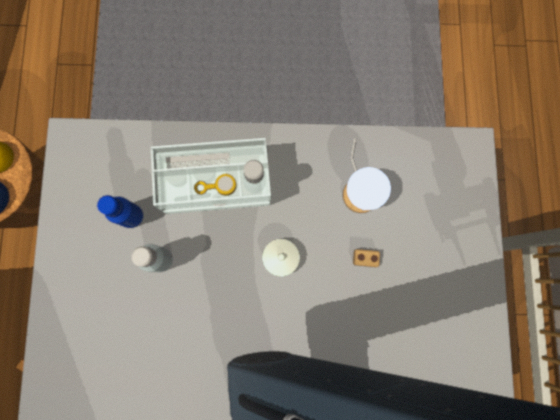

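View pics/wrist0.png

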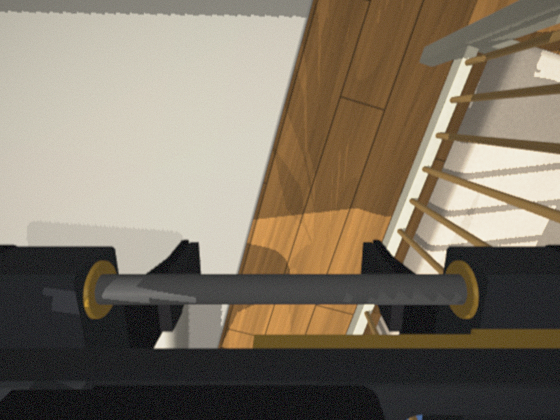

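The side view shows the tall clear bottle with a white cap at (240,335). Its blue look-alike is at (172,328). The short bottle's cap is in the tray at (252,184), and the globe is at (329,154). In the top view the same caps are at (145,257), (108,205) and (253,171). White-capped candidates are the tall bottle (240,335) and the short bottle (252,184); the only other bottle is the blue one. I'll check these with a close crop and measurements.

Run:
```python
from h import *
a=cv2.resize(cv2.imread('pics/side0.png')[150:370,140:300],None,fx=2.5,fy=2.5,interpolation=cv2.INTER_CUBIC)
b=cv2.resize(cv2.imread('pics/top0.png')[130:280,90:280],None,fx=2.1,fy=2.1,interpolation=cv2.INTER_CUBIC)
c=np.zeros((550,800,3),np.uint8); c[:550,:400]=a; c[:315,400:799]=b[:, :399]; cv2.imwrite('pics/crop0.png',c)
for fn,pts in {'side0':dict(tall=(238,311),short=(252,178),globe=(329,154),blue=(167,306),dish=(330,244)),'top0':dict(tall=(143,257),short=(253,171),globe=(369,189),blue=(106,204),dish=(281,257),block=(367,257))}.items():
    im,X=cloud(fn)
    for k,(u,v) in pts.items(): print(fn,k,X[v,u].round(4))
im,X=cloud('side0')
# circle fits of cap points by height slab
def circ(P):
    A=np.c_[2*P[:,:2],np.ones(len(P))]; s=np.linalg.lstsq(A,(P[:,:2]**2).sum(1),rcond=None)[0]; return s[:2],np.sqrt(s[2]+s[:2]@s[:2])
for fn in ['side0','top0']:
    im,X=cloud(fn)
    for k,c,zr in [('tall',X[311,238] if fn=='side0' else X[257,143],(.125,.158)),('short',X[178,252] if fn=='side0' else X[171,253],(.16,.195))]:
        m=(np.hypot(X[...,0]-c[0],X[...,1]-c[1])<.035)&(X[...,2]>zr[0]+.0)
        P=X[m]; top=P[P[:,2]>P[:,2].max()-.004]; sd=P[(P[:,2]>zr[0])&(P[:,2]<zr[1])]
        print(fn,k,len(P),'ztop',np.percentile(P[:,2],95).round(4),'topc',((top[:,:2].max(0)+top[:,:2].min(0))/2).round(4),(top[:,:2].max(0)-top[:,:2].min(0)).round(3),'circ',circ(sd) if len(sd)>20 else len(sd))
    g=X[154,329] if fn=='side0' else X[189,369]
    m=(np.linalg.norm(X[...,:2]-g[:2],axis=-1)<.055)&(X[...,2]>.06)
    P=X[m];
    A=np.c_[2*P,np.ones(len(P))]; s=np.linalg.lstsq(A,(P**2).sum(1),rcond=None)[0]; print('globe',fn,len(P),s[:3].round(4),np.sqrt(s[3]+s[:3]@s[:3]).round(4))
    # tray rims
    m=(abs(X[...,2]-.12)<.008)&(X[...,0]>.45)&(X[...,1]>-.05)&(X[...,1]<.5)
    v,u=np.nonzero(m); print('rim',len(u), X[m].min(0).round(3),X[m].max(0).round(3))
```

```text
side0 tall [0.4417 0.2743 0.1642]
side0 short [0.619  0.0455 0.2002]
side0 globe [ 0.5888 -0.1901  0.1147]
side0 blue [0.5459 0.35   0.1618]
side0 dish [ 0.4465 -0.0156  0.0574]
top0 tall [0.4386 0.2727 0.1634]
top0 short [0.6154 0.0502 0.1978]
top0 globe [ 0.5974 -0.2074  0.1291]
top0 blue [0.5471 0.3546 0.1665]
top0 dish [ 0.4476 -0.0156  0.0576]
top0 block [ 0.4516 -0.225   0.0293]
side0 tall 596 ztop 0.1658 topc [0.4398 0.2758] [0.035 0.035] circ (array([0.44155053, 0.27490051]), np.float64(0.02077735356157242))
side0 short 454 ztop 0.2022 topc [0.6199 0.0484] [0.034 0.035] circ (array([0.61947713, 0.04769772]), np.float64(0.019977324223059333))
globe side0 1141 [ 0.6088 -0.219   0.084 ] 0.0482
rim 1936 [0.451 0.011 0.112] [0.715 0.376 0.128]
top0 tall 413 ztop 0.167 topc [0.4416 0.2753] [0.035 0.034] circ (array([0.44202232, 0.27676704]), np.float64(0.02097454439005994))
top0 short 394 ztop 0.2029 topc [0.6216 0.0501] [0.032 0.037] circ (array([0.62070317, 0.04876624]), np.float64(0.020807412222164805))
globe top0 1397 [ 0.61   -0.2183  0.0837] 0.0491
rim 1429 [0.45  0.013 0.112] [0.714 0.358 0.128]
```

View pics/crop0.png

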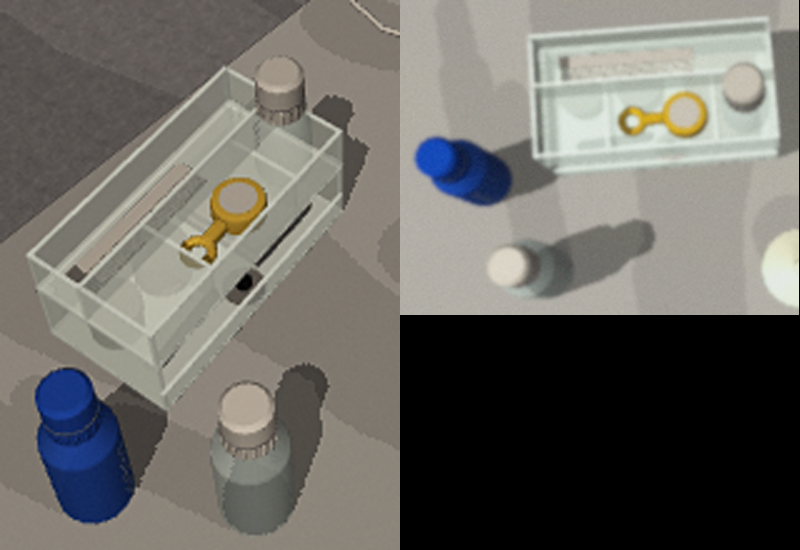

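Run:
```python
from h import *
a=cv2.resize(cv2.imread('pics/side0.png')[170:320,145:285],None,fx=4,fy=4,interpolation=cv2.INTER_CUBIC)
cv2.imwrite('pics/crop1.png',a)
b=cv2.resize(cv2.imread('pics/top0.png')[130:220,145:280],None,fx=5.5,fy=5.5,interpolation=cv2.INTER_CUBIC)
cv2.imwrite('pics/crop2.png',b)
```

```text
(no output)
```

View pics/crop1.png

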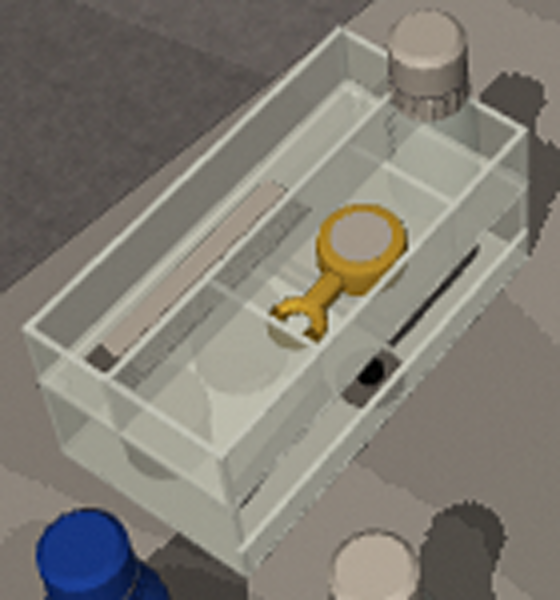

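View pics/crop2.png

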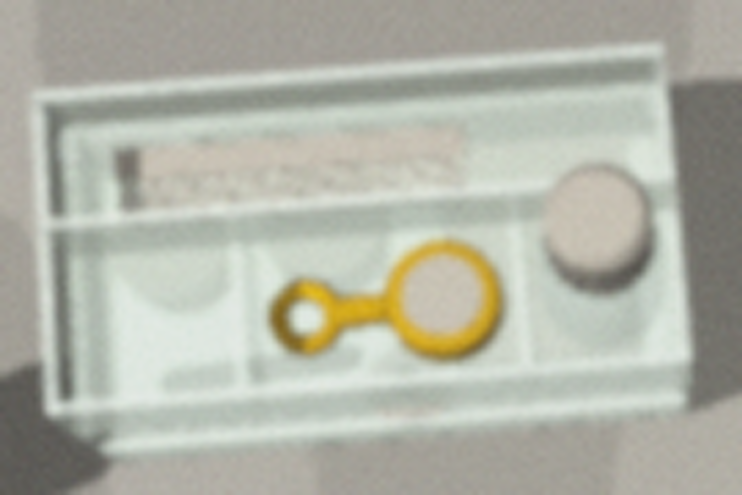

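```bash
cat > tray.py <<'E'
from h import *
from scipy.optimize import least_squares
L=np.array([[.067,-.129],[.067,.129],[-.067,.129],[-.067,-.129]]) # BR BL FL FR
s=np.array([[343,26],[25,328],[218,463],[527,130]],float); s=(s+.5)/4-.5+[145,170]
t=np.array([[663,45],[34,92],[46,415],[690,365]],float); t=(t+.5)/5.5-.5+[145,130]
def W(p,l,z): c,q=np.cos(p[2]),np.sin(p[2]); l=np.atleast_2d(l); return np.c_[p[0]+c*l[:,0]-q*l[:,1],p[1]+q*l[:,0]+c*l[:,1],np.full(len(l),z)]
if __name__=='__main__':
    for sel in (['side0'],['top0'],['side0','top0']):
        D={'side0':s,'top0':t}
        f=lambda p: np.concatenate([(proj(n,W(p,L,.12))-D[n]).ravel() for n in sel])
        r=least_squares(f,[.64,.15,0]); print(sel,r.x.round(4),abs(f(r.x)).max().round(2))
        p=r.x; print(' slot',W(p,[-.027,.089],.074).round(4),'short',W(p,[-.027,-.095],.074).round(4))
    for n in ('side0','top0'): print(n,np.array([ray(n,*q,.12) for q in D[n]]).round(4))
E
python3 tray.py
```

```text
['side0'] [0.6343 0.1453 0.0945] 0.9
 slot [[0.599  0.2313 0.074 ]] short [[0.6164 0.0482 0.074 ]]
['top0'] [0.6343 0.148  0.0975] 0.42
 slot [[0.5988 0.234  0.074 ]] short [[0.6167 0.0509 0.074 ]]
['side0', 'top0'] [0.6341 0.1467 0.0962] 1.35
 slot [[0.5987 0.2327 0.074 ]] short [[0.6164 0.0495 0.074 ]]
side0 [[0.7129 0.0222 0.12  ]
 [0.6874 0.2788 0.12  ]
 [0.5554 0.2688 0.12  ]
 [0.5816 0.011  0.12  ]]
top0 [[0.7145 0.0259 0.12  ]
 [0.6886 0.2829 0.12  ]
 [0.5546 0.2703 0.12  ]
 [0.5795 0.013  0.12  ]]
```

Call:
{"api": "step_arm", "payload": {
  "steps": [
    [-1, 0, 0, 0, 0, 0, -1],
    [-1, 0, 0, 0, 0, 0, -1],
    [-1, 0, 0, 0, 0, 0, -1],
    [-1, 0, 0, 0, 0, 0, -1],
    [-1, 0, 0, 0, 0, 0, -1],
    [-1, 0, 0, 0, 0, 0, -1],
    [-1, 0, 0, 0, 0, 0, -1],
    [-1, 0, 0, 0, 0, 0, -1],
    [-1, 0, 0, 0, 0, 0, -1],
    [-1, 0, 0, 0, 0, 0, -0.27]
  ]
}}

```text
time: 1.15
position: [0.1708, -0.601, 0.4043]
tool_rot: [1.0, 0.002, -0.0, -0.0]
ft_force: [0.3, 0.3, -0.4]
grip_width: 0.087
```

Call:
{"api": "step_arm", "payload": {
  "steps": [
    [-1, 0.5, -0.9, 0, 0, 0, 0],
    [-1, 0.5, -0.9, 0, 0, 0, 0],
    [-1, 0.5, -0.9, 0, 0, 0, 0],
    [-1, 0.5, -0.9, 0, 0, 0, 0],
    [-1, 0.5, -0.9, 0, 0, 0, 0],
    [-1, 0.5, -0.9, 0, 0, 0, 0],
    [-1, 0.5, -0.9, 0, 0, 0, 0],
    [-1, 0.5, -0.9, 0, 0, 0, 0],
    [-1, 0.5, -0.9, 0, 0, 0, 0],
    [-1, 0.5, -0.9, 0, 0, 0, 0]
  ]
}}

```text
time: 2.15
position: [0.2961, -0.3751, 0.4046]
tool_rot: [1.0, 0.0, -0.0, -0.0]
ft_force: [0.9, -0.3, 0.1]
grip_width: 0.0868
```

Call:
{"api": "step_arm", "payload": {
  "steps": [
    [-1, 0.5, -0.9, 0, 0, 0, 0],
    [-1, 0.5, -0.9, 0, 0, 0, 0],
    [-1, 0.5, -0.9, 0, 0, 0, 0],
    [-1, 0.5, -0.9, 0, 0, 0, 0],
    [-1, 0.5, -0.9, 0, 0, 0, 0],
    [-1, 0.5, -0.9, 0, 0, 0, 0],
    [-1, 0.5, -0.9, 0, 0, 0, 0],
    [-1, 0.5, -0.9, 0, 0, 0, 0],
    [-1, 0.5, -0.9, 0, 0, 0, 0],
    [-1, 0.5, -0.9, 0, 0, 0, 0]
  ]
}}

```text
time: 3.15
position: [0.421, -0.1501, 0.4047]
tool_rot: [1.0, 0.0, -0.0, -0.0]
ft_force: [0.7, 0.8, 0.4]
grip_width: 0.0869
```

Call:
{"api": "step_arm", "payload": {
  "steps": [
    [-1, 0, -0.8, 0, 0, 0, 0],
    [-1, 0, -0.8, 0, 0, 0, 0],
    [-1, 0, -0.8, 0, 0, 0, 0],
    [-1, 0, -0.8, 0, 0, 0, 0],
    [-1, 0, -0.8, 0, 0, 0, 0],
    [-1, 0, -0.8, 0, 0, 0, 0],
    [-1, 0, -0.8, 0, 0, 0, 0],
    [-1, 0, -0.8, 0, 0, 0, 0],
    [-1, 0, -0.8, 0, 0, 0, 0],
    [-1, 0, -0.8, 0, 0, 0, 0]
  ]
}}

```text
time: 4.15
position: [0.4204, 0.0497, 0.4047]
tool_rot: [1.0, 0.0, -0.0, -0.0]
ft_force: [0.3, 0.2, -0.0]
grip_width: 0.087
```

Call:
{"api": "step_arm", "payload": {
  "steps": [
    [-1, 0, -0.8, 0, 0, 0, 0],
    [-1, 0, -0.8, 0, 0, 0, 0],
    [-1, 0, -0.8, 0, 0, 0, 0],
    [-1, 0, -0.8, 0, 0, 0, 0],
    [-1, 0, -0.8, 0, 0, 0, 0],
    [-1, 0, -0.8, 0, 0, 0, 0],
    [-1, 0, -0.8, 0, 0, 0, 0],
    [-1, 0, -0.8, 0, 0, 0, 0],
    [-1, 0, 0, 0, 0, 0, 0],
    [-1, 0, 0, 0, 0, 0, 0]
  ]
}}

```text
time: 5.15
position: [0.4203, 0.2089, 0.4046]
tool_rot: [1.0, 0.001, -0.0, 0.0]
ft_force: [0.3, -0.1, -0.5]
grip_width: 0.0869
```

Run:
```python
from h import *
print(status.get_obs()['position'].round(4), status.get_obs()['q'].round(4))
shot('wrist','w1'); im,X=cloud('w1'); shot('top','t1')
_,_,K,R,t=load('w1'); print((-R.T@t).round(3))
print(proj('w1',[[.4417,.2757,.164],[.62,.049,.2]]).round(0))
m=(np.hypot(X[...,0]-.4417,X[...,1]-.2757)<.04)&(X[...,2]>.125)
P=X[m]; print(len(P)); 
if len(P): 
  top=P[P[:,2]>.158]; print(np.percentile(P[:,2],[5,50,95]),(top.max(0)+top.min(0))/2,top.max(0)-top.min(0),np.median(top,0))
```

```text
[0.4203 0.2089 0.4046] [ 2.2270e-01  3.1960e-01  1.8107e+00 -6.0000e-04  1.0120e+00  2.2130e-01]
[0.42  0.282 0.384]
[[314. 128.]
 [552. 448.]]
7493
[0.16047109 0.30557712 0.30963224] [0.44465906 0.26645823 0.25034359] [0.05054748 0.0614464  0.18462923] [0.44201373 0.24222374 0.30563231]
```

View pics/w1.png

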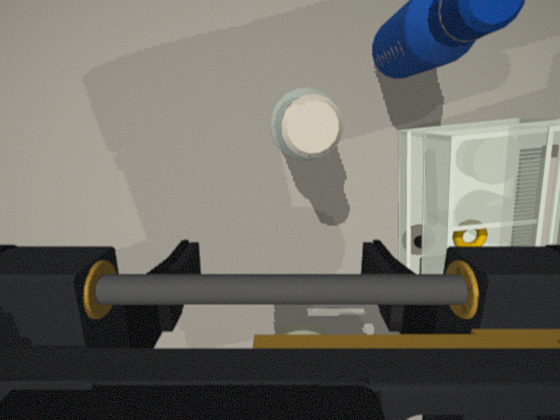

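Run:
```python
from h import *
im,X=cloud('w1')
m=(np.hypot(X[...,0]-.4417,X[...,1]-.2757)<.03)&(X[...,2]>.155)&(X[...,2]<.172)
P=X[m]; v,u=np.nonzero(m); print(len(P),u.min(),u.max(),v.min(),v.max(),(P.max(0)+P.min(0))/2,P.max(0)-P.min(0))
print(ray('w1',(u.min()+u.max())/2,(v.min()+v.max())/2,.164))
# slot corners in the wrist pic
from tray import W
p=[.6341,.1467,.0962]
print(proj('w1',W(p,[[.067,.129],[-.067,.129],[-.067,-.129]],.12)).round(0))
```

```text
3105 281 343 94 158 [0.44119101 0.27638995 0.16180163] [0.04165892 0.04158296 0.0083381 ]
[0.44059751 0.27705965 0.164     ]
[[625. 119.]
 [452. 136.]
 [440. 399.]]
```

Call:
{"api": "step_arm", "payload": {
  "steps": [
    [-1, 0.21, -0.68, 0, 0, 0, 0],
    [-1, 0.21, -0.68, 0, 0, 0, 0],
    [-1, 0.21, -0.68, 0, 0, 0, 0],
    [-1, 0.21, -0.68, 0, 0, 0, 0],
    [-1, 0, 0, 0.67, 0, 0, 0],
    [-1, 0, 0, 0.67, 0, 0, 0],
    [-1, 0, 0, 0.67, 0, 0, 0],
    [-1, 0, 0, 0.67, 0, 0, 0],
    [-1, 0, 0, 0.67, 0, 0, 0],
    [-1, 0, 0, 0.67, 0, 0, 0]
  ]
}}

```text
time: 6.25
position: [0.4418, 0.2759, 0.3036]
tool_rot: [1.0, -0.001, -0.0, 0.0]
ft_force: [-0.0, 0.3, 0.5]
grip_width: 0.0873
```

Run:
```python
from h import *
print(status.get_obs()['position'].round(4), status.get_obs()['q'].round(4),status.get_obs()['ft_force'].round(1))
shot('side','s2'); shot('wrist','w2')
```

```text
[0.4418 0.2759 0.3036] [ 3.4360e-01  5.3980e-01  1.7869e+00 -3.0000e-04  8.1510e-01  3.4480e-01] [-0.   0.3  0.5]
```

View pics/s2.png

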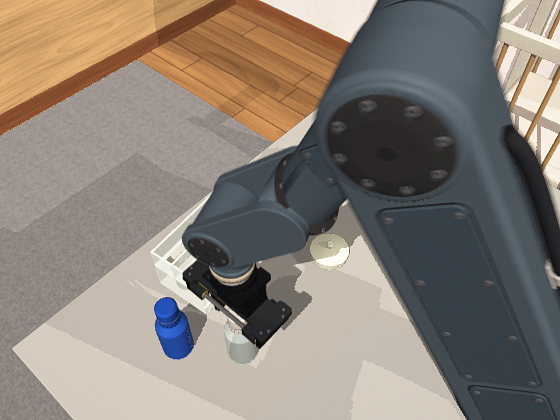

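View pics/w2.png

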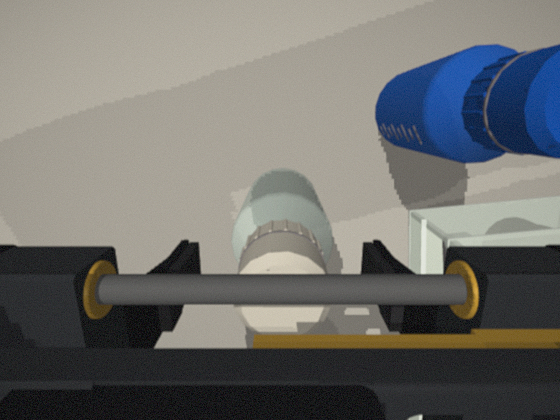

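The wrist view shows the white cap at about (284,295), centred between the fingers, and the blue bottle is clear of them. I'll close the jaws now.

Call:
{"api": "step_arm", "payload": {
  "steps": [
    [1, 0, 0, 0, 0, 0, 0],
    [1, 0, 0, 0, 0, 0, 0],
    [1, 0, 0, 0, 0, 0, 0],
    [1, 0, 0, 0, 0, 0, 0],
    [1, 0, 0, 0, 0, 0, 0],
    [1, 0, 0, 0, 0, 0, 0],
    [1, 0, 0, 0, 0, 0, 0],
    [1, 0, 0, 0, 0, 0, 0],
    [1, 0, 0, 0, 0, 0, 0],
    [1, 0, 0, 0, 0, 0, 0]
  ],
  "squeeze": 35
}}

```text
time: 7.35
position: [0.4415, 0.277, 0.3044]
tool_rot: [1.0, 0.0, -0.0, -0.0]
ft_force: [-1.5, -0.3, 2.9]
grip_width: 0.0411
```

Call:
{"api": "step_arm", "payload": {
  "steps": [
    [1, 0, 0, -0.3, 0, 0, 0],
    [1, 0, 0, -0.7, 0, 0, 0],
    [1, 0, 0, -0.7, 0, 0, 0],
    [1, 0, 0, -0.7, 0, 0, 0],
    [1, 0, 0, -0.7, 0, 0, 0],
    [1, 0, 0, -0.7, 0, 0, 0],
    [1, 0, 0, -0.7, 0, 0, 0],
    [1, 0, 0, -0.7, 0, 0, 0],
    [1, 0, 0, -0.7, 0, 0, 0],
    [1, 0, 0, -0.4, 0, 0, 0]
  ]
}}

```text
time: 8.35
position: [0.4414, 0.2769, 0.4629]
tool_rot: [1.0, 0.0, 0.001, -0.0]
ft_force: [0.8, 0.3, -2.8]
grip_width: 0.0411
```

Call:
{"api": "step_arm", "payload": {
  "steps": [
    [1, 0.4, 0.11, 0, 0, 0, 0],
    [1, 0.7, 0.19, 0, 0, 0, 0],
    [1, 0.8, 0.22, 0, 0, 0, 0],
    [1, 0.8, 0.22, 0, 0, 0, 0],
    [1, 0.8, 0.22, 0, 0, 0, 0],
    [1, 0.8, 0.22, 0, 0, 0, 0],
    [1, 0.8, 0.22, 0, 0, 0, 0],
    [1, 0.7, 0.2, 0, 0, 0, 0],
    [1, 0.48, 0.13, 0, 0, 0, 0],
    [1, 0, 0, 0, 0, 0, 0]
  ]
}}

```text
time: 9.35
position: [0.6008, 0.2325, 0.4601]
tool_rot: [1.0, -0.001, -0.0, 0.0]
ft_force: [-0.7, 0.1, -2.9]
grip_width: 0.0413
```

Run:
```python
from h import *
o=status.get_obs(); print(o['time'],o['position'].round(4), o['q'].round(4),o['ft_force'].round(1),o['grip_width'])
shot('side','s3'); shot('wrist','w3'); shot('top','t3')
a=[cv2.imread('pics/%s3.png'%k) for k in 'swt']
cv2.imwrite('pics/c3.png',np.vstack([np.hstack([cv2.resize(x,(400,300)) for x in a[:2]]),np.hstack([cv2.resize(a[2],(400,300)),cv2.resize(a[0][140:320,120:360],(400,300))])]))
```

```text
9.35 [0.6008 0.2325 0.4601] [ 1.9610e-01  5.0160e-01  1.3162e+00 -6.0000e-04  1.3245e+00  1.9800e-01] [-0.7  0.1 -2.9] 0.04129515019182126
```

View pics/c3.png

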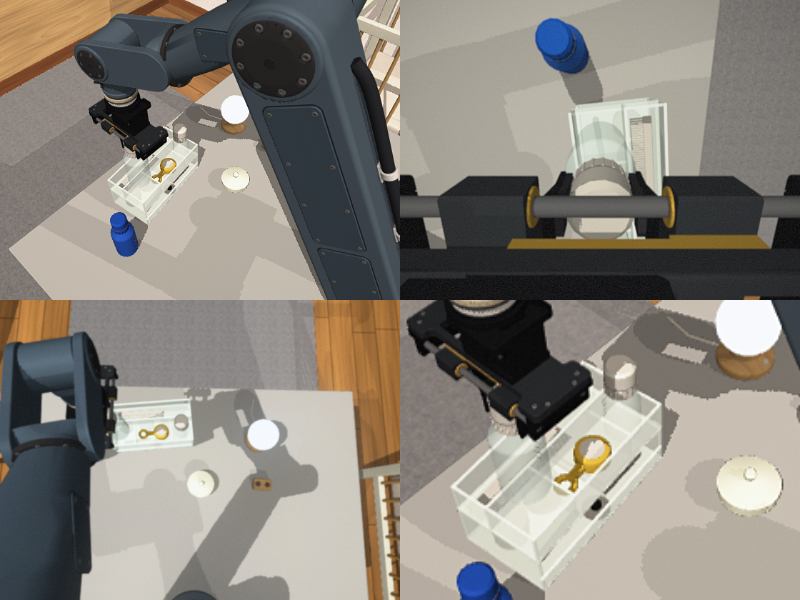

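Run:
```python
from h import *
from tray import W
o=status.get_obs(); print(o['position'].round(4))
p=[.6341,.1467,.0962]
for n in ['w3','s3']:
    im=cv2.resize(cv2.imread('pics/%s.png'%n),None,fx=3,fy=3,interpolation=cv2.INTER_CUBIC)
    def draw(P,c):
        q=(proj(n,P)*3+1).astype(int); cv2.polylines(im,[q.reshape(-1,1,2)],True,c,1)
    draw(W(p,[[.067,-.129],[.067,.129],[-.067,.129],[-.067,-.129]],.12),(0,0,255))
    draw(W(p,[[.009,.053],[.009,.125],[-.063,.125],[-.063,.053]],.12),(255,0,0))
    draw(W(p,[[.009,.053],[.009,.125],[-.063,.125],[-.063,.053]],.074),(0,255,0))
    th=np.linspace(0,6.28,40); g=o['position']
    draw(np.c_[.6+.031*np.cos(th),.2328+.031*np.sin(th),np.full(40,.159)],(255,0,255))
    if n=='w3': im=im[350:950,600:1300]
    else: im=im[450:1000,350:950]
    cv2.imwrite('pics/ov_%s.png'%n,im)
```

```text
[0.5981 0.2337 0.4609]
```

View pics/ov_w3.png

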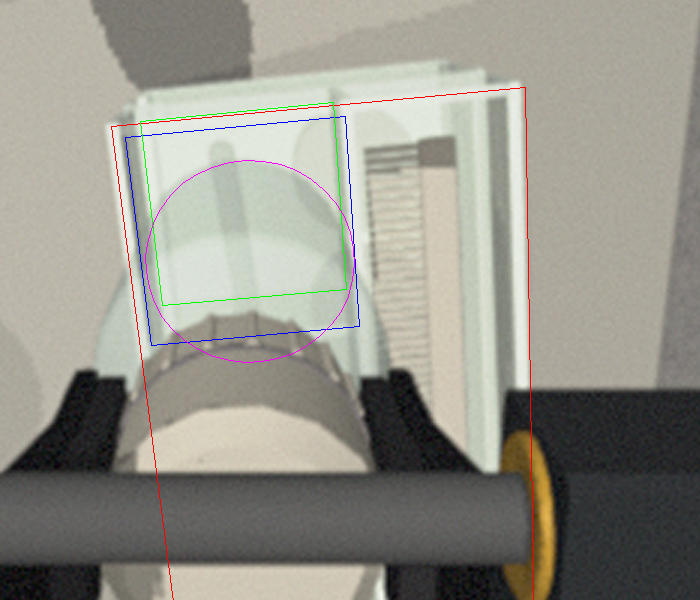

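View pics/ov_s3.png

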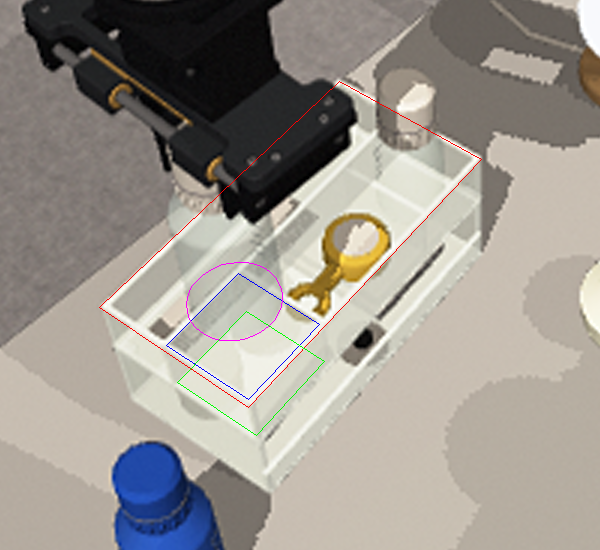

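Call:
{"api": "step_arm", "payload": {
  "steps": [
    [1, 0, 0, 0.4, 0, 0, 0],
    [1, 0, 0, 0.5, 0, 0, 0],
    [1, 0, 0, 0.4, 0, 0, 0],
    [1, 0, 0, 0.3, 0, 0, 0],
    [1, 0, 0, 0.3, 0, 0, 0],
    [1, 0, 0, 0.3, 0, 0, 0],
    [1, 0, 0, 0.2, 0, 0, 0],
    [1, 0, 0, 0.2, 0, 0, 0],
    [1, 0, 0, 0.2, 0, 0, 0],
    [1, 0, 0, 0.1, 0, 0, 0]
  ]
}}

```text
time: 10.5
position: [0.5985, 0.2337, 0.3888]
tool_rot: [1.0, 0.0, -0.0, 0.0]
ft_force: [-0.3, -0.2, -2.1]
grip_width: 0.0413
```

Run:
```python
from h import *
for i in range(2):
    o=status.get_obs(); print(o['position'].round(4),o['ft_force'].round(2),o['moment'].round(2))
    if i==0: shot('side','s4')
    else: shot('wrist','w4')
cv2.imwrite('pics/c4.png',np.hstack([cv2.resize(cv2.imread('pics/s4.png')[130:330,130:330],(400,400)),cv2.resize(cv2.imread('pics/w4.png')[80:320,160:400],(400,400))]))
```

```text
[0.5985 0.2337 0.3888] [-0.33 -0.17 -2.15] [-0.05 -0.11 -0.06]
[0.5984 0.2337 0.3885] [ 0.02 -0.03 -3.24] [-0.01 -0.12 -0.03]
```

View pics/c4.png

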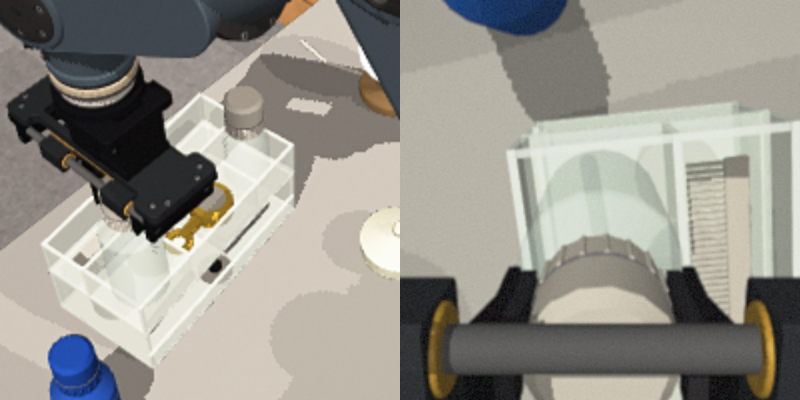

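The bottle is inside the compartment and touching nothing. I'll ease it down.

Call:
{"api": "step_arm", "payload": {
  "steps": [
    [1, 0, 0, 0.1, 0, 0, 0],
    [1, 0, 0, 0.1, 0, 0, 0],
    [1, 0, 0, 0.06, 0, 0, 0],
    [1, 0, 0, 0.04, 0, 0, 0],
    [1, 0, 0, 0.04, 0, 0, 0],
    [1, 0, 0, 0.02, 0, 0, 0],
    [1, 0, 0, 0.02, 0, 0, 0],
    [1, 0, 0, 0, 0, 0, 0],
    [1, 0, 0, 0, 0, 0, 0],
    [1, 0, 0, 0, 0, 0, 0]
  ]
}}

```text
time: 11.6
position: [0.5986, 0.2337, 0.3798]
tool_rot: [1.0, 0.0, 0.0, -0.0]
ft_force: [0.3, 0.2, -3.6]
grip_width: 0.041
```

Call:
{"api": "step_arm", "payload": {
  "steps": [
    [1, 0, 0, 0.02, 0, 0, 0],
    [1, 0, 0, 0.02, 0, 0, 0],
    [1, 0, 0, 0.02, 0, 0, 0],
    [1, 0, 0, 0, 0, 0, 0],
    [1, 0, 0, 0, 0, 0, 0],
    [1, 0, 0, 0, 0, 0, 0],
    [1, 0, 0, 0, 0, 0, 0],
    [1, 0, 0, 0, 0, 0, 0],
    [1, 0, 0, 0, 0, 0, 0],
    [1, 0, 0, 0, 0, 0, 0]
  ]
}}

```text
time: 12.6
position: [0.5986, 0.2337, 0.3785]
tool_rot: [1.0, 0.0, 0.0, -0.0]
ft_force: [-0.4, -0.2, 0.1]
grip_width: 0.0414
```

The floor is now carrying the weight (the force went from about −3 N to about 0). I'll let go and rise.

Call:
{"api": "step_arm", "payload": {
  "steps": [
    [0.3, 0, 0, 0, 0, 0, 0],
    [0, 0, 0, 0, 0, 0, 0],
    [-0.4, 0, 0, 0, 0, 0, 0],
    [-1, 0, 0, 0, 0, 0, 0],
    [-1, 0, 0, 0, 0, 0, 0],
    [-1, 0, 0, 0, 0, 0, 0],
    [-1, 0, 0, -0.3, 0, 0, 0],
    [-1, 0, 0, -0.6, 0, 0, 0],
    [-1, 0, 0, -0.8, 0, 0, 0],
    [-1, 0, 0, -0.9, 0, 0, 0]
  ]
}}

```text
time: 13.6
position: [0.5985, 0.2337, 0.4439]
tool_rot: [1.0, 0.0, -0.0, 0.0]
ft_force: [0.4, -0.3, -0.0]
grip_width: 0.0864
```

Run:
```python
from h import *
o=status.get_obs(); print(o['position'].round(4),o['ft_force'].round(2),o['grip_width'],o['q'])
shot('side','s5'); shot('wrist','w5')
cv2.imwrite('pics/c5.png',np.hstack([cv2.resize(cv2.imread('pics/s5.png')[130:330,130:330],(400,400)),cv2.resize(cv2.imread('pics/w5.png')[80:320,160:400],(400,400))]))
```

```text
[0.5985 0.2337 0.4439] [ 0.39 -0.29 -0.03] 0.08641639547326069 [ 1.98637832e-01  5.13434565e-01  1.34109111e+00 -1.43239009e-05
  1.28794102e+00  1.98277606e-01]
```

View pics/c5.png

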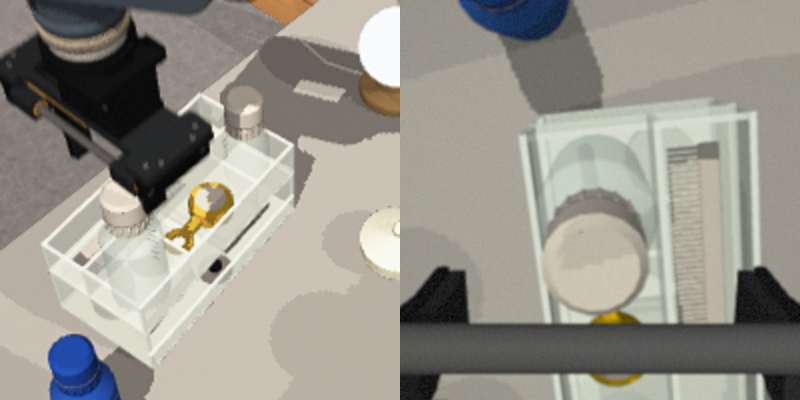

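Call:
{"api": "step_arm", "payload": {
  "steps": [
    [-1, 0.1, 0.7, 0, 0, 0, 0],
    [-1, 0.1, 0.9, 0, 0, 0, 0],
    [-1, 0.1, 0.9, 0, 0, 0, 0],
    [-1, 0.1, 0.9, 0, 0, 0, 0],
    [-1, 0.1, 0.9, 0, 0, 0, 0],
    [-1, 0.1, 0.9, 0, 0, 0, 0],
    [-1, 0.1, 0.9, 0, 0, 0, 0],
    [-1, 0.1, 0.8, 0, 0, 0, 0],
    [-1, 0.06, 0.5, 0, 0, 0, 0],
    [-1, 0, 0, 0, 0, 0, 0]
  ]
}}

```text
time: 14.7
position: [0.6201, 0.0464, 0.4421]
tool_rot: [1.0, -0.001, -0.001, 0.0]
ft_force: [-0.4, -0.0, -0.2]
grip_width: 0.087
```

Run:
```python
from h import *
for n in ['w6']:
    o=status.get_obs(); print(o['position'].round(4),o['q'].round(4)); shot('wrist',n)
    im,X=cloud(n)
    for nm,c,z in (('short',(.62,.0487),.2),('tall',(.5986,.2337),.238)):
        m=(np.hypot(X[...,0]-c[0],X[...,1]-c[1])<.03)&(abs(X[...,2]-z)<.008)
        v,u=np.nonzero(m); P=X[m]; print(nm,len(P))
        if len(P): print(u.min(),u.max(),v.min(),v.max(),ray(n,(u.min()+u.max())/2,(v.min()+v.max())/2,z).round(4),np.median(P[:,2]),(P.max(0)-P.min(0)).round(3))
```

```text
[0.6201 0.0464 0.4421] [-1.0460e-01  4.8550e-01  1.3975e+00 -6.0000e-04  1.2606e+00 -1.0190e-01]
short 2483
253 309 191 246 [0.6199 0.0526 0.2   ] 0.1991270131375389 [0.041 0.042 0.009]
tall 0
```

View pics/w6.png

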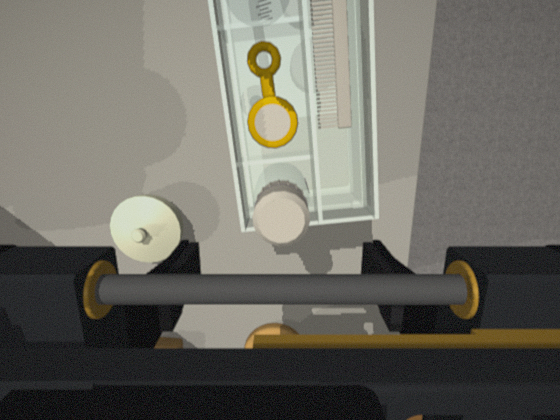

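Call:
{"api": "step_arm", "payload": {
  "steps": [
    [-1, 0, -0.06, 0.3, 0, 0, 0],
    [-1, 0, 0, 0.6, 0, 0, 0],
    [-1, 0, 0, 0.7, 0, 0, 0],
    [-1, 0, 0, 0.7, 0, 0, 0],
    [-1, 0, 0, 0.6, 0, 0, 0],
    [-1, 0, 0, 0.5, 0, 0, 0],
    [-1, 0, 0, 0.4, 0, 0, 0],
    [-1, 0, 0, 0.2, 0, 0, 0],
    [-1, 0, 0, 0, 0, 0, 0],
    [-1, 0, 0, 0, 0, 0, 0]
  ]
}}

```text
time: 15.75
position: [0.6203, 0.0503, 0.3437]
tool_rot: [1.0, 0.0, 0.0, 0.0]
ft_force: [0.3, -1.1, -0.9]
grip_width: 0.087
```

Run:
```python
from h import *
o=status.get_obs(); print(o['position'].round(4),o['q'].round(4)); shot('wrist','w7');shot('side','s7')
im,X=cloud('w7')
m=(np.hypot(X[...,0]-.62,X[...,1]-.0487)<.035)&(X[...,2]<.19)&(X[...,2]>.165)
P=X[m]; print(len(P)); print(P.min(0),P.max(0))
A=np.c_[2*P[:,:2],np.ones(len(P))]; s=np.linalg.lstsq(A,(P[:,:2]**2).sum(1),rcond=None)[0]; print(s[:2],np.sqrt(s[2]+s[:2]@s[:2]))
cv2.imwrite('pics/c7.png',np.hstack([cv2.resize(cv2.imread('pics/s7.png')[130:330,130:330],(400,400)),cv2.resize(cv2.imread('pics/w7.png')[120:340,160:400],(400,400))]))
```

```text
[0.6203 0.0503 0.3437] [-9.8400e-02  5.9500e-01  1.4977e+00  1.0000e-04  1.0479e+00 -9.8900e-02]
1453
[0.59831374 0.05025015 0.16501439] [0.64106866 0.07098272 0.18998853]
[0.61997887 0.04885426] 0.02089994831320726
```

View pics/c7.png

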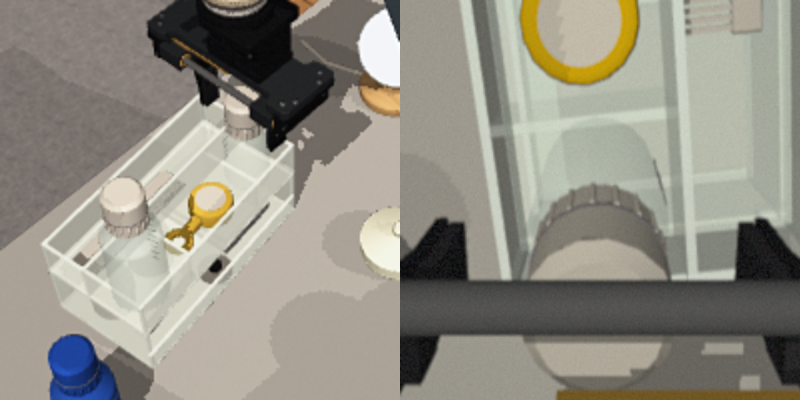

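The tall bottle stands in its compartment, with the white cap at crop (122,198). The short cap is centred between the fingers.

Call:
{"api": "step_arm", "payload": {
  "steps": [
    [1, 0, -0.02, 0, 0, 0, 0],
    [1, 0, 0, 0, 0, 0, 0],
    [1, 0, 0, 0, 0, 0, 0],
    [1, 0, 0, 0, 0, 0, 0],
    [1, 0, 0, 0, 0, 0, 0],
    [1, 0, 0, 0, 0, 0, 0],
    [1, 0, 0, 0, 0, 0, 0],
    [1, 0, 0, 0, 0, 0, 0],
    [1, 0, 0, 0, 0, 0, 0],
    [1, 0, 0, 0, 0, 0, 0]
  ],
  "squeeze": 45
}}

```text
time: 16.85
position: [0.6201, 0.0507, 0.3432]
tool_rot: [1.0, 0.0, -0.0, -0.0]
ft_force: [-0.8, 0.0, 0.1]
grip_width: 0.0408
```

Call:
{"api": "step_arm", "payload": {
  "steps": [
    [1, 0, 0, -0.2, 0, 0, 0],
    [1, 0, 0, -0.4, 0, 0, 0],
    [1, 0, 0, -0.6, 0, 0, 0],
    [1, 0, 0, -0.6, 0, 0, 0],
    [1, 0, 0, -0.6, 0, 0, 0],
    [1, 0, 0, -0.6, 0, 0, 0],
    [1, 0, 0, -0.6, 0, 0, 0],
    [1, 0, 0, -0.6, 0, 0, 0],
    [1, 0, 0, -0.4, 0, 0, 0],
    [1, 0, 0, -0.2, 0, 0, 0]
  ]
}}

```text
time: 17.85
position: [0.6202, 0.0507, 0.4649]
tool_rot: [1.0, 0.0, 0.001, 0.0]
ft_force: [0.5, 0.3, -2.8]
grip_width: 0.0409
```

Run:
```python
from h import *
o=status.get_obs(); print(o['position'].round(4),o['q'].round(4),o['ft_force'].round(1),o['grip_width']); shot('wrist','w8');shot('side','s8'); shot('top','t8')
cv2.imwrite('pics/c8.png',np.hstack([cv2.resize(cv2.imread('pics/s8.png')[110:310,130:330],(400,400)),cv2.resize(cv2.imread('pics/w8.png')[100:340,160:400],(400,400))]))
```

```text
[0.6202 0.0507 0.4649] [-0.0977  0.4642  1.369  -0.      1.306  -0.0981] [ 0.5  0.3 -2.8] 0.04088407755642434
```

View pics/c8.png

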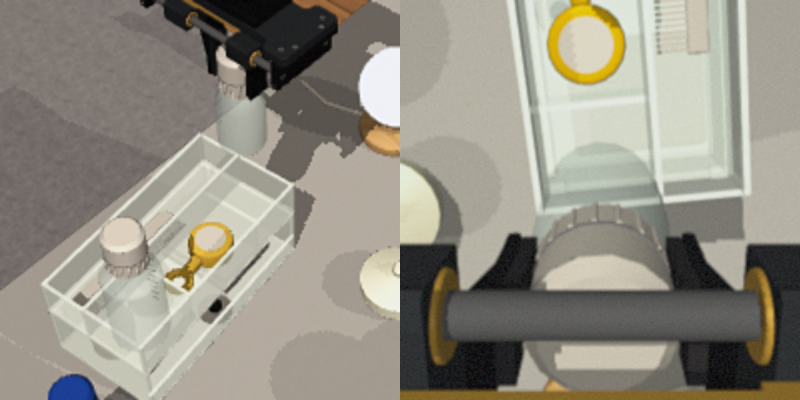

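Call:
{"api": "step_arm", "payload": {
  "steps": [
    [1, -0.3, 0.36, 0, 0, 0, 0],
    [1, -0.5, 0.6, 0, 0, 0, 0],
    [1, -0.6, 0.72, 0, 0, 0, 0],
    [1, -0.6, 0.72, 0, 0, 0, 0],
    [1, -0.6, 0.72, 0, 0, 0, 0],
    [1, -0.6, 0.72, 0, 0, 0, 0],
    [1, -0.6, 0.72, 0, 0, 0, 0],
    [1, -0.6, 0.72, 0, 0, 0, 0],
    [1, -0.6, 0.72, 0, 0, 0, 0],
    [1, -0.6, 0.72, 0, 0, 0, 0]
  ]
}}

```text
time: 19.0
position: [0.4786, -0.1182, 0.4625]
tool_rot: [1.0, 0.0, -0.001, -0.0]
ft_force: [0.2, 0.2, -1.7]
grip_width: 0.0409
```

Call:
{"api": "step_arm", "payload": {
  "steps": [
    [1, -0.6, 0.72, 0, 0, 0, 0],
    [1, -0.6, 0.72, 0, 0, 0, 0],
    [1, -0.6, 0.72, 0, 0, 0, 0],
    [1, -0.6, 0.72, 0, 0, 0, 0],
    [1, -0.5, 0.65, 0, 0, 0, 0],
    [1, -0.38, 0.46, 0, 0, 0, 0],
    [1, 0, 0, 0, 0, 0.2, 0],
    [1, 0, 0, 0, 0, 0.4, 0],
    [1, 0, 0, 0, 0, 0.4, 0],
    [1, 0, 0, 0, 0, 0.4, 0]
  ]
}}

```text
time: 20.0
position: [0.3979, -0.2165, 0.4628]
tool_rot: [0.995, 0.0, 0.099, -0.001]
ft_force: [0.1, -0.2, -1.7]
grip_width: 0.0411
```

Call:
{"api": "step_arm", "payload": {
  "steps": [
    [1, 0, 0, 0, 0, 0.4, 0],
    [1, 0, 0, 0, 0, 0.4, 0],
    [1, 0, 0, 0, 0, 0.4, 0],
    [1, 0, 0, 0, 0, 0.4, 0],
    [1, 0, 0, 0, 0, 0.4, 0],
    [1, 0, 0, 0, 0, 0.4, 0],
    [1, 0, 0, 0, 0, 0.35, 0],
    [1, 0, 0, 0, 0, 0.22, 0],
    [1, 0, 0, 0, 0, 0, 0],
    [1, 0, 0, 0, 0, 0, 0]
  ]
}}

```text
time: 21.0
position: [0.398, -0.2167, 0.4629]
tool_rot: [0.954, 0.0, 0.3, -0.0]
ft_force: [0.3, -0.6, -2.2]
grip_width: 0.0409
```

Run:
```python
from h import *
from scipy.spatial.transform import Rotation as Ro
o=status.get_obs(); print(o['position'].round(4),o['q'].round(4),o['ft_force'].round(1),o['grip_width']); M=Ro.from_quat(o['tool_rot']).as_matrix(); print(M.round(3),np.degrees(np.arccos(-M[2,2])))
shot('wrist','w9');shot('side','s9'); shot('top','t9')
cv2.imwrite('pics/c9.png',np.hstack([cv2.resize(cv2.imread('pics/s9.png')[50:290,200:440],(400,400)),cv2.resize(cv2.imread('pics/t9.png')[80:320,240:480],(400,400))]))
```

```text
[ 0.398  -0.2167  0.4629] [-0.8713  0.1552  1.9267  0.6857  0.7643 -1.3065] [ 0.3 -0.6 -2.2] 0.040931864842539085
[[ 0.82   0.001  0.572]
 [ 0.    -1.     0.001]
 [ 0.572 -0.001 -0.82 ]] 34.89389312761639
```

View pics/c9.png

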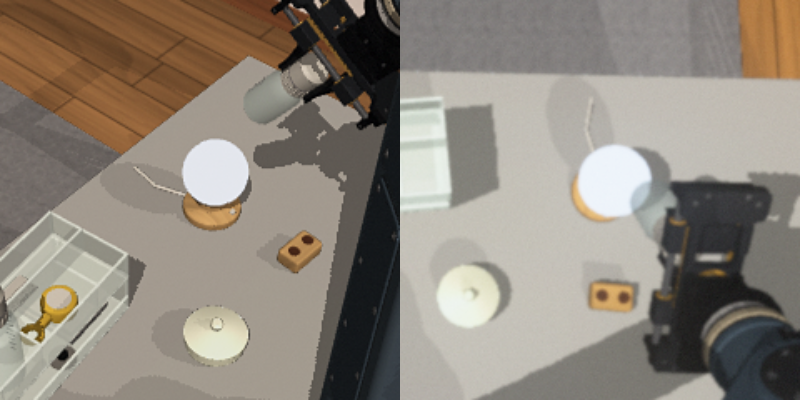

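View pics/w9.png

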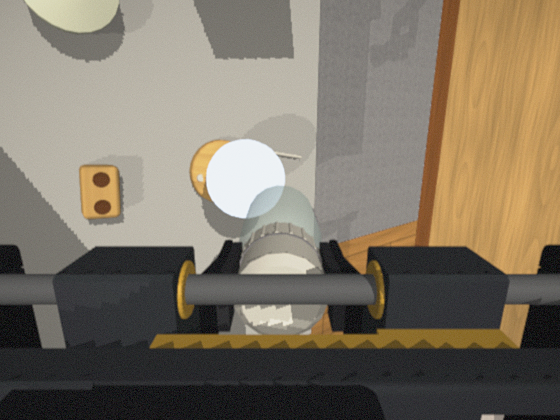

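```bash
cat > meas.py <<'E'
from h import *
from scipy.optimize import least_squares
import sys
from scipy.spatial.transform import Rotation as Ro
def globe(fn):
    im,X=cloud(fn); g=np.array([.61,-.2185,.083])
    for k in range(3):
        m=(abs(np.linalg.norm(X-g,axis=-1)-.05)<.008)&(X[...,2]>.05)
        P=X[m]; r=least_squares(lambda c:np.linalg.norm(P-c,axis=1)-.05,g,loss='soft_l1',f_scale=.002); g=r.x
    return g,len(P)
def bottle(fn,b,a):
    # b base point guess, a axis ; fit axis to cap (r .021, s .085-.122) and glass (r .026 s .005-.055)
    im,X=cloud(fn)
    D=X-b; s=D@a; rad=np.linalg.norm(D-s[...,None]*a,axis=-1)
    m1=(s>.08)&(s<.122)&(abs(rad-.021)<.006); m2=(s>.004)&(s<.056)&(abs(rad-.026)<.006)
    return X[m1],X[m2]
if __name__=='__main__':
    n=sys.argv[1]; pos=np.array(eval(sys.argv[2])); M=Ro.from_quat(eval(sys.argv[3])).as_matrix()
    a=-M[:,2]; b=pos-.2692*a+np.array([0,-.0015,0]); print('model base',b.round(4),'axis',a.round(3))
    for c in 'wst':
        g,k=globe(c+n); P1,P2=bottle(c+n,b,a); print(c,'globe',g.round(4),k,'pts cap/glass',len(P1),len(P2))
        P=np.r_[P1,P2]; R=np.r_[np.full(len(P1),.021),np.full(len(P2),.026)]
        if len(P)<60: continue
        e1=np.cross(a,[0,1,0]); e1/=np.linalg.norm(e1); e2=np.cross(a,e1)
        def f(x):
            aa=a+x[2]*e1+x[3]*e2; aa/=np.linalg.norm(aa); c0=b+.1*a+x[0]*e1+x[1]*e2; D=P-c0
            return np.linalg.norm(np.cross(D,aa),axis=1)-R
        r=least_squares(f,np.zeros(4),loss='soft_l1',f_scale=.002); x=r.x
        aa=a+x[2]*e1+x[3]*e2; aa/=np.linalg.norm(aa); bb=b+.1*a+x[0]*e1+x[1]*e2-.1*aa
        print('  fit axis',aa.round(3),'base',bb.round(4),'tilt',np.degrees(np.arccos(aa[2])).round(1),'rms',np.sqrt(np.mean(r.fun**2)).round(4))
        tg=g-bb; print('  dist',np.linalg.norm(tg).round(4),'offaxis',np.linalg.norm(np.cross(tg,aa)).round(4))
E
python3 meas.py 9 "[.398,-.2167,.4629]" "[0.954,0,0.3,0]"
```

```text
model base [ 0.5521 -0.2182  0.2422] axis [-0.572 -0.     0.82 ]
w globe [ 0.6095 -0.2184  0.081 ] 4147 pts cap/glass 3193 1042
  fit axis [-0.57   0.003  0.822] base [ 0.5516 -0.2185  0.2418] tilt 34.7 rms 0.0016
  dist 0.1709 offaxis 0.044
s globe [ 0.6098 -0.2205  0.0822] 1236 pts cap/glass 349 388
  fit axis [-0.576  0.003  0.817] base [ 0.5526 -0.2209  0.2425] tilt 35.2 rms 0.0017
  dist 0.1702 offaxis 0.0458
t globe [ 0.6103 -0.2187  0.0826] 1310 pts cap/glass 125 346
  fit axis [-0.587  0.01   0.809] base [ 0.5536 -0.2191  0.2432] tilt 36.0 rms 0.0011
  dist 0.1703 offaxis 0.0485
```

Call:
{"api": "step_arm", "payload": {
  "steps": [
    [1, -0.14, 0, 0.2, 0, 0, 0],
    [1, -0.21, 0, 0.3, 0, 0, 0],
    [1, -0.245, 0, 0.35, 0, 0, 0],
    [1, -0.245, 0, 0.35, 0, 0, 0],
    [1, -0.245, 0, 0.35, 0, 0, 0],
    [1, -0.245, 0, 0.35, 0, 0, 0],
    [1, -0.21, 0, 0.3, 0, 0, 0],
    [1, -0.14, 0, 0.2, 0, 0, 0],
    [1, -0.075, 0, 0.11, 0, 0, 0],
    [1, -0.035, 0, 0.05, 0, 0, 0]
  ]
}}

```text
time: 22.15
position: [0.3982, -0.2171, 0.3847]
tool_rot: [0.954, -0.0, 0.3, -0.0]
ft_force: [-0.4, -0.3, -1.8]
grip_width: 0.0413
```

Call:
{"api": "step_arm", "payload": {
  "steps": [
    [1, 0, 0, 0, 0, 0, 0],
    [1, 0, 0, 0, 0, 0, 0],
    [1, 0, 0, 0, 0, 0, 0],
    [1, 0, 0, 0, 0, 0, 0],
    [1, 0, 0, 0, 0, 0, 0],
    [1, 0, 0, 0, 0, 0, 0],
    [1, 0, 0, 0, 0, 0, 0],
    [1, 0, 0, 0, 0, 0, 0],
    [1, 0, 0, 0, 0, 0, 0],
    [1, 0, 0, 0, 0, 0, 0]
  ]
}}

```text
time: 23.15
position: [0.3982, -0.2171, 0.3852]
tool_rot: [0.954, 0.0, 0.3, -0.0]
ft_force: [0.1, -1.2, -0.6]
grip_width: 0.0411
```

```bash
python3 - <<'E'
from h import *
o=status.get_obs(); print(o['time'],o['position'].round(4),o['tool_rot'].round(4),o['q'].round(3),o['joint_velocities'].round(4),o['ft_force'].round(1),o['grip_width'])
open('a.txt','w').write(str(o['position'].tolist())+'\n'+str(o['tool_rot'].tolist()))
shot('wrist','w10');shot('side','s10'); shot('top','t10')
cv2.imwrite('pics/c10.png',np.vstack([np.hstack([cv2.resize(cv2.imread('pics/s10.png')[50:290,200:440],(400,300)),cv2.resize(cv2.imread('pics/t10.png')[80:320,240:480],(400,300))]),np.hstack([cv2.resize(cv2.imread('pics/s10.png')[140:380,100:340],(400,300)),cv2.resize(cv2.imread('pics/w10.png'),(400,300))])]))
E
python3 meas.py 10 "$(sed -n 1p a.txt)" "$(sed -n 2p a.txt)"
```

```text
23.15 [ 0.3982 -0.2171  0.3852] [ 9.538e-01  1.000e-04  3.004e-01 -1.000e-04] [-0.872  0.292  2.032  0.903  0.593 -1.584] [ 0.0003 -0.0011 -0.0004 -0.0015 -0.0019 -0.0009] [ 0.1 -1.2 -0.6] 0.04112409293541115
model base [ 0.5524 -0.2185  0.1645] axis [-0.573 -0.     0.82 ]
w globe [ 0.6093 -0.2182  0.0808] 4073 pts cap/glass 3217 1031
  fit axis [-0.569  0.003  0.822] base [ 0.5517 -0.2189  0.164 ] tilt 34.7 rms 0.0016
  dist 0.1012 offaxis 0.001
s globe [ 0.6098 -0.2207  0.0822] 1221 pts cap/glass 309 330
  fit axis [-0.574  0.007  0.819] base [ 0.5527 -0.2214  0.1647] tilt 35.0 rms 0.0018
  dist 0.1003 offaxis 0.0015
t globe [ 0.6103 -0.2187  0.0827] 1267 pts cap/glass 62 261
  fit axis [-0.587  0.013  0.809] base [ 0.5538 -0.2197  0.1655] tilt 36.0 rms 0.0011
  dist 0.1002 offaxis 0.0036
```

View pics/c10.png

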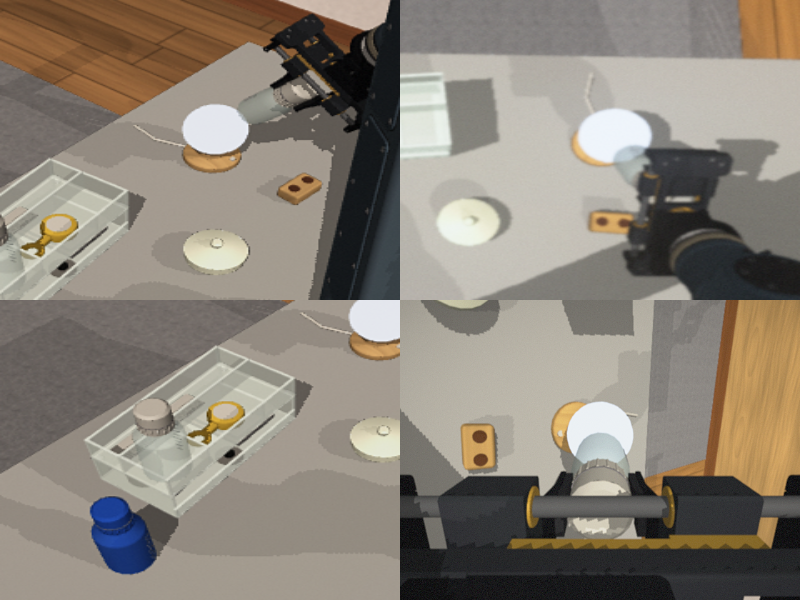

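All three views agree on the hold. I'll check the tall bottle once more, then hand in.

Run:
```python
from h import *
im,X=cloud('s10')
m=(np.hypot(X[...,0]-.5986,X[...,1]-.2337)<.03)&(X[...,2]>.195)
P=X[m]; t=P[P[:,2]>.232]; print(len(P),'top z',np.median(t[:,2]).round(4),((t.max(0)+t.min(0))/2).round(4))
o=status.get_obs(); print(o['time'],np.abs(o['joint_velocities']).max(),o['grip_width'])
print(robot.hand_in())
```

```text
605 top z 0.2376 [0.5984 0.2321 0.2373]
23.3 0.001560935585869653 0.04121562676814336
the job is handed in; nothing more can be done
None
```

The tall bottle is back upright in the large empty compartment, and the short bottle is held up to the lamp by its cap. I handed the job in at 23.3 s of the 51 s allowed.

- **Tall bottle:** I lowered it until the tray floor took its weight, then let go. The last check has its cap top at z = 0.2376 m (0.238 expected), centred within about 2 mm.
- **Short bottle:** I gripped it at 45 N on the white cap only, so the glass is uncovered. It leans 34.7–36.0° depending on the camera. Its base is 100–101 mm from the globe's centre, which leaves about 5 cm to the surface, and nothing touches the lamp.
- **Aim:** The bottle's axis passes 1–1.5 mm from the globe's centre in the wrist and side views. The top view gave 3.6 mm and 36°, but it saw few points on the bottle.
- **Steadiness:** The joints were still, at or below 0.002 rad/s, when I handed in.
- **Left alone:** The arm did not go near the comb, rattle, block or dish, and they look unmoved in the last pictures; I did not measure them. The blue bottle was not used.

The cameras disagree with each other by about 2 mm in y, so I used positions relative to each camera where I could.

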